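# Park the transport-lock screw of the strip reader and open its tray

## Task

The strip reader has just been unpacked and its tray is still held by the transport lock, the orange spring-loaded screw on its deck. Pull the screw up gently until it meets its thread, keep the pull on while you turn it anticlockwise so that the thread catches, and screw it up to its stop so that it stays parked by itself without being forced. Then let go of it and draw the strip tray fully out to its end stop, leaving the screw parked and the things around the reader where they stand.

Things in the scene. Friction and masses are not known exactly. Their poses are not given: they have to be found in the camera images.
- strip_reader: white strip reader, 150 x 130 x 64 mm (its x, y, z), fixed; origin at the centre of its underside on the worktop, z up; its front with the tray looks to its -x. Flat deck 64 mm up, with a printer hump 14 mm higher only along the rear edge (x = 37 to 71 mm). The axis of the lock screw is vertical at x = -35, y = 0 mm
- lock_bush: steel collar, 50 mm across, 2 mm high, let into the deck round the screw; fixed, origin on the screw's axis at worktop height. Hidden inside: a coarse two-start thread, 14 mm rise a turn, anticlockwise from above raises the screw; where round the circle it begins is unknown. Over 30 N between screw and bush, the spring's own push included, spoils it: at the stop that is about 0.2 N m on the knob
- lock_screw: captive lock screw; origin on its axis at the centre of the knob's underside, z up; the frame rises with the screw but does not turn with the knob. Down, as found, it is 70 mm above the worktop, 6 mm above the deck. A spring pushes it down with about 7 N at rest and 0.25 N more per mm. Below the thread the knob turns freely (0.03 N m of drag) and drops back when let go
- knob_mid (a point): middle of the screw's round orange fluted knob, 38 mm across, 22 mm high. Pulled up, the screw's two opposite lugs meet the underside of the thread 4 to 11 mm up, as the unknown angle of the knob has it; turned anticlockwise with the pull kept on, it follows this underside upward (14 mm a turn) until, within half a turn, the lugs pass over a thread start
- lock_pin (a point): lower end of the screw, a 7 mm steel pin in a hole of the tray, clear of it once the screw is 12 mm up. Past a thread start (9.5 mm up or more) the lugs ride on the thread, which holds the screw up wherever it is let go; from that start 2.0 rad more of anticlockwise turn bring it to a solid stop, 14 mm up
- strip_tray: tray: grey tongue 22 mm wide (y), 14 mm thick, out of the reader's front, with an upright blue grip block at its front end, 14 x 22 x 36 mm (x, y, z); origin at the centre of the block's underside, 16 mm above the worktop, axes as the reader's. Closed at x = -112 mm of the reader; slides 40 mm along its -x to the end stop, 1.5 N of drag. Locked while the pin is in its hole
- strip_tub: white screw-capped tub of test strips, 42 mm across, 125 mm high, standing loose beside the reader; origin at the centre of its underside
- sample_vial: small vial with a white cap, 26 mm across, 50 mm high, standing loose; origin at the centre of its underside
- label_roll: white roll of labels, 52 mm across, 31 mm high, standing loose; origin at the centre of its underside

How it is judged:
On the way:
1. the lock screw stands parked at its stop with nothing holding it (z of lock_screw in the frame of strip_reader above 0.0826 m and contact force between each of the arm, the fingers and lock_screw below 0.3 N), for 0.3 s.
At the end, for the whole second after the job is handed in: The lock screw stands at its stop, held by its thread alone: its origin at least 82.6 mm above the reader's underside (84 mm at the stop); the tray is drawn out to at least 35 of its 40 mm (origin beyond x = -147 mm in the reader's frame) and at rest (z of lock_screw in the frame of strip_reader above 0.0826 m and x of strip_tray in the frame of strip_reader below -0.147 m and linear speed of strip_tray below 0.01 m/s); the robot touches nothing.
It fails at once if the screw is forced: more than 30 N between it and the thread or stop of its bush (contact force between lock_screw and lock_bush above 30 N).
It fails at once if the tray is forced against the lock pin with more than 12 N (contact force between lock_screw and strip_tray above 12 N).
It fails at once if the tub of strips is shifted by more than 15 mm or tipped (distance of strip_tub from where it was at the start of the episode above 0.015 m or angle between strip_tub's own z axis and vertical above 0.3 rad).
It fails at once if the vial is shifted by more than 15 mm or tipped (distance of sample_vial from where it was at the start of the episode above 0.015 m or angle between sample_vial's own z axis and vertical above 0.3 rad).
It fails at once if the label roll is shifted by more than 15 mm or tipped (distance of label_roll from where it was at the start of the episode above 0.015 m or angle between label_roll's own z axis and vertical above 0.3 rad).
It also fails if it takes over 72 s, if anything falls off the work surface, if the arm or the gripper's body presses on something with over 40 N, if the wrist force passes 120 N, or if a joint passes its speed limit or range.

## Robot

A 6-joint arm with a two-finger parallel gripper is mounted at the origin on a cart in front of the work surface, level with it; the furniture and walls round the work are solid. World frame = base frame: x ahead of the robot, y to its left, z up, the work surface at z = 0. Lengths are in m, angles in rad, forces in N, time in s.
With the tool pointing down it reaches from about 0.3 to 0.75 m from the base axis. Payload 8.5 kg.
Tool frame: the origin (TCP) lies on the centre line of the jaws, within the pads' length; the fingertips stand 14 mm ahead of it and the grasp point (between the pads) lies 5 mm behind it; z points along the fingers, y is the line along which they close (so a half turn about z gives the same grasp; the last joint's range is limited). The gripper opens to 88 mm and grips with 3 to 60 N. Pads are 18 mm wide; open, the fingers measure 123 mm over their backs; the gripper's body (75 mm by 187 mm) begins 45 mm behind the grasp point.
Start: joints at [-1.429, 0.381, 1.297, -0, 1.464, -0.215], TCP at [0.192, -0.515, 0.253] pointing down, gripper open.
Joint ranges: [-3.11, 3.11], [-0.89, 2.33], [0.22, 2.48], [-1.42, 4.56], [0.17, 2.85], [-2.88, 2.88]. Speed limits (rad/s): [2.39, 2.39, 3.14, 3.14, 3.14, 3.14].

## Interface

Orientations are given as a rotation vector (axis times angle).
In Python, from station import robot gives the robot as it stands.
- The arm moves only by the shell command python3 -m pendant 'ROWS' [OPENING]. ROWS is JSON, a list of rows, each an object with "xyz": the shift along the tool's x, y, z in m, a list of three; "yaw": the turn about the tool's z in rad. In form: [{"xyz": [x, y, z], "yaw": yaw}, ...]. A call has 1 to 12 rows; each row is the pose to reach, as a shift and turn from the pose commanded when the call began, along the tool's axes at that moment; what a row does not reach only later rows make up. A row lasts 1/12 s, in which the tool goes at most 41.7 mm and 7.16 degrees, less where a joint would pass 70% of its speed; a pose out of reach is approached as far as the arm can. A call with a gripper value outside its range is refused whole. OPENING is the finger opening in m, from 0 to 0.0881, set as the call begins (- or left out, the last holds). The fingers move at their own pace and stop on an object; the grip force is fixed at half the most. Time passes only in rows, so rows that repeat a pose let the fingers close. It gives the time, the measured TCP pose, the force, the opening and the grip force at its end, in the units of the state.
- robot.state(): the state, without advancing time (a new reading comes with each control period).
- robot.grab_frame(name): name is "scene" or "top" or "wrist"; returns a dict with "frame" (420x560x3 uint8, blue, green, red), "intrinsics" (3x3 intrinsics, pixels), "position" and "rotation" of the camera in the world; the wrist camera has in their place "tool_from_camera" (4x4, takes a point from camera to tool coordinates, whose origin is the TCP and whose axes are the flange's). Camera axes: x right, y up, looking along -z (the intrinsics and any distortion apply to the point x, -y, -z); pixel columns grow to the right and rows downward; lengths in m; the calibration is good to about 2 mm. A picture is of the moment at which its call begins: read the wrist's pose just before it. There is no depth.
- robot.sign_off(): hands the job in; it is judged then, once.
The state is a dict: "time_s": time; "qpos": joint angles; "joint_vel": joint speeds; "joint_torque": joint torques, N m; "ee_pos": TCP position; "orientation": TCP orientation; "contact_force": force on the tool from outside, world axes, zero at the start; "wrist_torque": the same for the moment, N m; "width": finger opening in m; "grasp_force": force on a finger pad.
Only numpy, scipy, OpenCV 4.12 (cv2) and the standard library are available. Lean on these libraries where they do the work, as an engineer would, in place of code of your own. Each camera call takes 0.05 s, during which the arm holds its last target. There are 200 camera calls.

## Working session

There is one attempt and no reset: what is moved stays moved. The work goes in short steps, Python scripts to look and compute and a shell command to move; the robot and the scene stay as the last step left them, time stands still between calls to the robot, and variables do not carry over. Pictures are saved under pics/ and viewed, at most 10 in all, crops included, and the job is handed in when it is done.

```bash
mkdir -p pics; ls; cat > h.py <<'E'
import numpy as np, cv2
from scipy.spatial.transform import Rotation as R
from station import robot
def ray(f,px):
    K=np.array(f["intrinsics"]);d=np.linalg.solve(K,[px[0],px[1],1.]);d=np.array([d[0],-d[1],-d[2]])
    return np.array(f["position"]),np.array(f["rotation"]).reshape(3,3)@d
def onz(f,px,z):
    p,d=ray(f,px);return p+d*(z-p[2])/d[2]
E
python3 - <<'E'
from h import *
import pickle
s=robot.state();print(s)
fs={n:robot.grab_frame(n) for n in("scene","top")}
pickle.dump(fs,open("f.pkl","wb"))
for n in fs: cv2.imwrite(f"pics/{n}0.png",fs[n]["frame"]);print(n,fs[n]["position"],fs[n]["rotation"],fs[n]["intrinsics"], [k for k in fs[n]])
E
```

```text
pics
{'time_s': 0.0, 'qpos': array([-1.42931131e+00,  3.81148732e-01,  1.29823553e+00,  3.59172086e-05,
        1.46363358e+00, -2.15311948e-01]), 'joint_vel': array([-0.00023453, -0.00199472, -0.00059081,  0.00049039,  0.00070837,
       -0.00074173]), 'joint_torque': array([ 2.45672054e-03, -4.37924016e+01, -2.24556345e+01,  7.14449259e-02,
        3.52598133e-02, -1.35465880e-04]), 'ee_pos': array([ 0.19206256, -0.51509258,  0.25217166]), 'orientation': array([-3.09033366e+00, -5.57228765e-01, -1.38608503e-04]), 'contact_force': array([ 0.7242494 ,  0.09411296, -0.61886166]), 'wrist_torque': array([ 0.02154662, -0.00942596, -0.00622748]), 'grasp_force': 0.0, 'width': 0.08817628398109514}
scene [-0.02741029  0.45868359  0.68021162] [ 0.52145018 -0.86055707 -1.9219812 ] [[510.27551015   0.         279.13654636]
 [  0.         510.27551015 203.02576686]
 [  0.           0.           1.        ]] ['frame', 'intrinsics', 'position', 'rotation']
top [0.45890839 0.14952783 0.93353755] [ 0.08359571 -0.08986261 -1.56353183] [[433.0999225    0.         279.23085684]
 [  0.         433.0999225  215.069123  ]
 [  0.           0.           1.        ]] ['frame', 'intrinsics', 'position', 'rotation']
```

Rotation is a rotation vector; I'll fix the helper.

```bash
sed -i 's/np.array(f\["rotation"\]).reshape(3,3)@d/R.from_rotvec(f["rotation"]).as_matrix()@d/' h.py
```

```text
(no output)
```

View pics/scene0.png

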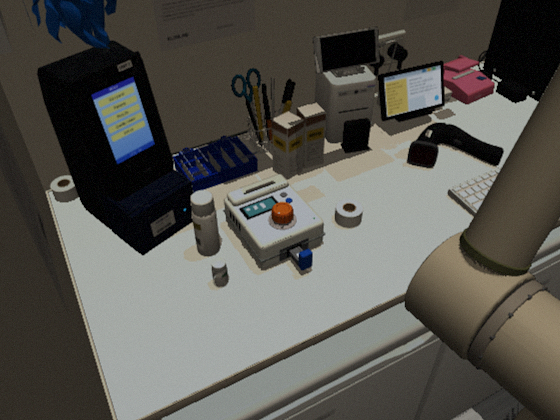

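View pics/top0.png

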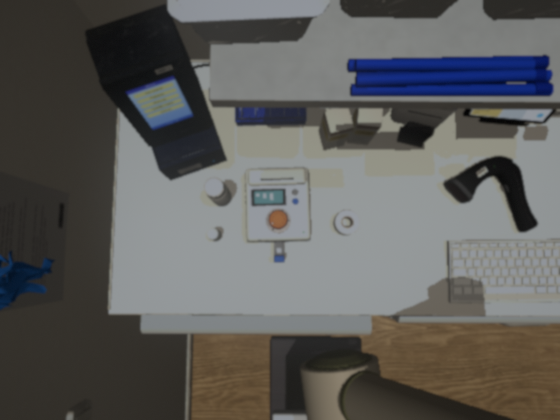

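The views show the orange knob at top (278,219) / scene (283,214) and the blue grip block at top (279,255) / scene (305,259). The tub is at top (217,190), the vial at (214,233) and the roll at (344,222). In the top view, up is world +x.

```bash
cat >> h.py <<'E'
def blob(img,lo,hi,roi):
    x0,y0,x1,y1=roi;m=cv2.inRange(cv2.cvtColor(img,cv2.COLOR_BGR2HSV),lo,hi)
    k=np.zeros_like(m);k[y0:y1,x0:x1]=m[y0:y1,x0:x1]
    c=max(cv2.findContours(k,0,2)[0],key=cv2.contourArea);return c,cv2.minAreaRect(c)
def cross(f,a,g,b):
    p,d=ray(f,a);q,e=ray(g,b);t=np.linalg.lstsq(np.c_[d,-e],q-p,rcond=None)[0]
    return (p+d*t[0]+q+e*t[1])/2,np.linalg.norm(p+d*t[0]-q-e*t[1])
E
python3 - <<'E'
from h import *
import pickle
fs=pickle.load(open("f.pkl","rb"));T=fs["top"];S=fs["scene"]
O=((3,130,60),(18,255,255));B=((105,130,40),(130,255,255))
kt=blob(T["frame"],*O,(255,195,305,240));ks=blob(S["frame"],*O,(255,190,310,240))
bt=blob(T["frame"],*B,(265,240,295,275));bs=blob(S["frame"],*B,(285,235,330,280))
for n,r in zip("kt ks bt bs".split(),(kt,ks,bt,bs)):print(n,r[1],cv2.contourArea(r[0]),cv2.boundingRect(r[0]))
print("knob",cross(T,kt[1][0],S,ks[1][0]),onz(T,kt[1][0],.092))
print("block",cross(T,bt[1][0],S,bs[1][0]),onz(T,bt[1][0],.052))
g=cv2.cvtColor(T["frame"],cv2.COLOR_BGR2HSV)
# reader outline: deck corners approx
for n,p,z in [("deckFL",(247,240),.064),("deckFR",(310,241),.064),("hBL",(249,169),.078),("hBR",(308,169),.078),("tubcap",(215,186),.125),("vial",(213,233),.05),("roll",(344,222),.031)]:print(n,onz(T,p,z))
cv2.imwrite("pics/topz.png",cv2.resize(T["frame"][150:285,190:370],None,fx=4.4,fy=4.4,interpolation=cv2.INTER_CUBIC))
E
```

```text
kt ((277.7500305175781, 218.75001525878906), (14.849241256713867, 14.142135620117188), 45.0) 152.0 (270, 212, 16, 15)
ks ((282.0, 212.5), (21.0, 20.0), 90.0) 311.0 (272, 202, 21, 22)
bt ((279.0, 258.5), (3.0, 6.0), 90.0) 13.0 (276, 257, 7, 4)
bs ((306.0384521484375, 258.19232177734375), (19.611610412597656, 12.159198760986328), 78.69007110595703) 133.5 (299, 248, 13, 22)
knob (array([0.5461034 , 0.14895989, 0.07995753]), np.float64(0.0007074464718281754)) [0.54505545 0.14926582 0.092     ]
block (array([0.46799177, 0.14555978, 0.03645539]), np.float64(0.0015321913049981969)) [0.46823924 0.14626323 0.052     ]
deckFL [0.50470783 0.21071548 0.064     ]
deckFR [0.50339853 0.08426791 0.064     ]
hBL [0.64670481 0.20763614 0.078     ]
hBR [0.64744437 0.08897456 0.078     ]
tubcap [0.60325512 0.2682998  0.125     ]
vial [0.51935088 0.28129356 0.05      ]
roll [0.5452529  0.01046091 0.031     ]
```

View pics/topz.png

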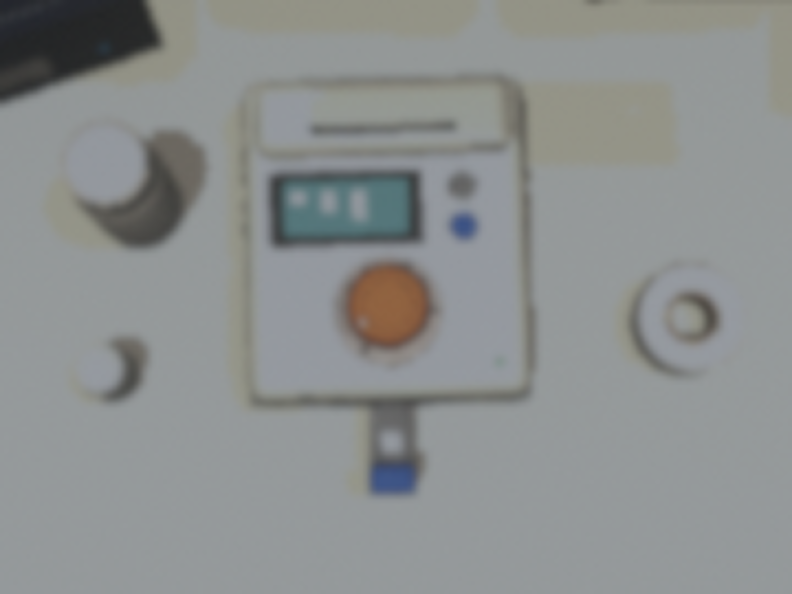

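Reader found: screw near (0.5455, 0.149), block near (0.468, 0.146), yaw about 0. Anticlockwise lowers q6, so I'll start near q6 = +2.7 to turn the knob in one grasp.

```bash
cat >> h.py <<'E'
def go(x,y,z,ang):
    "tool shift from present pose to a world TCP and world angle of the tool x axis (tool down)"
    s=robot.state();M=R.from_rotvec(s["orientation"]).as_matrix()
    a=np.arctan2(M[1,0],M[0,0]);d=M.T@(np.array([x,y,z])-s["ee_pos"])
    print("t",round(s["time_s"],2),"pos",s["ee_pos"].round(4),"ang",round(a,3),"q6",s["qpos"][5].round(3),"tilt",M[2].round(3),"F",s["contact_force"].round(2),"Tq",s["wrist_torque"].round(3))
    print("xyz",d.round(4),"yaw",round(-((ang-a+np.pi)%(2*np.pi)-np.pi),3))
E
python3 -c "
from h import *
go(.5455,.149,.22,-.86)"
```

```text
t 0.1 pos [ 0.1921 -0.5151  0.2522] ang 0.357 q6 -0.215 tilt [ 0.    -0.001 -1.   ] F [-0.28 -0.08  0.13] Tq [-0.041  0.036  0.034]
xyz [ 0.5631 -0.4988  0.033 ] yaw 1.217
```

```bash
python3 -m pendant '[{"xyz":[0.563,-0.499,0.033],"yaw":1.217},{"xyz":[0.563,-0.499,0.033],"yaw":1.217},{"xyz":[0.563,-0.499,0.033],"yaw":1.217},{"xyz":[0.563,-0.499,0.033],"yaw":1.217},{"xyz":[0.563,-0.499,0.033],"yaw":1.217},{"xyz":[0.563,-0.499,0.033],"yaw":1.217},{"xyz":[0.563,-0.499,0.033],"yaw":1.217},{"xyz":[0.563,-0.499,0.033],"yaw":1.217},{"xyz":[0.563,-0.499,0.033],"yaw":1.217},{"xyz":[0.563,-0.499,0.033],"yaw":1.217},{"xyz":[0.563,-0.499,0.033],"yaw":1.217},{"xyz":[0.563,-0.499,0.033],"yaw":1.217}]' ; python3 -c "
from h import *
go(.5455,.149,.22,-.86)"
```

```text
time_s: 1.1
ee_pos: [0.4098, -0.1072, 0.2324]
orientation: [2.852, -1.318, -0.0]
contact_force: [0.4, -0.3, 0.2]
width: 0.0879
grasp_force: 0.0
t 1.1 pos [ 0.4098 -0.1072  0.2324] ang -0.866 q6 1.9 tilt [-0.  0. -1.] F [ 0.43 -0.32  0.21] Tq [ 0.038 -0.011  0.021]
xyz [-0.1071 -0.2694  0.0124] yaw -0.006
```

```bash
python3 -m pendant '[{"xyz":[-0.107,-0.269,0.0125],"yaw":0},{"xyz":[-0.107,-0.269,0.0125],"yaw":0},{"xyz":[-0.107,-0.269,0.0125],"yaw":0},{"xyz":[-0.107,-0.269,0.0125],"yaw":0},{"xyz":[-0.107,-0.269,0.0125],"yaw":0},{"xyz":[-0.107,-0.269,0.0125],"yaw":0},{"xyz":[-0.107,-0.269,0.0125],"yaw":0},{"xyz":[-0.107,-0.269,0.0125],"yaw":0},{"xyz":[-0.107,-0.269,0.0125],"yaw":0},{"xyz":[-0.107,-0.269,0.0125],"yaw":0}]' >/dev/null; cat >> h.py <<'E'
def wrist():
    s=robot.state();f=robot.grab_frame("wrist");C=np.array(f["tool_from_camera"])
    M=R.from_rotvec(s["orientation"]).as_matrix()
    f["position"]=s["ee_pos"]+M@C[:3,3];f["rotation"]=R.from_matrix(M@C[:3,:3]).as_rotvec();return f
E
python3 - <<'E'
from h import *
go(.5455,.149,.22,-.86)
f=wrist();cv2.imwrite("pics/w1.png",f["frame"]);print(f["position"])
c,r=blob(f["frame"],(3,130,60),(18,255,255),(0,0,560,420))
(u,rad)=cv2.minEnclosingCircle(c);print(r,u,rad,onz(f,u,.092),onz(f,r[0],.092))
E
```

```text
t 1.93 pos [0.5432 0.1474 0.2197] ang -0.86 q6 2.486 tilt [-0.     0.001 -1.   ] F [-0.11 -0.32 -0.11] Tq [0.104 0.012 0.003]
xyz [ 0.0003 -0.0027 -0.0003] yaw 0.0
[0.591646   0.09176798 0.35100536]
((411.5, 356.0), (36.0, 61.0), 90.0) (411.5, 356.0) 35.41549301147461 [0.34883175 0.18704388 0.092     ] [0.34883175 0.18704388 0.092     ]
```

View pics/w1.png

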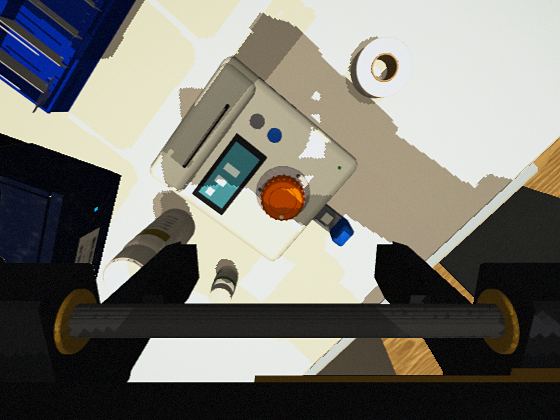

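The knob is at (284,198) in the wrist view and the block near (343,230); the brown floor fooled the mask, so I'm restricting it.

```bash
python3 - <<'E'
from h import *
f=wrist()
c,r=blob(f["frame"],(3,130,60),(18,255,255),(240,160,325,235))
u,rad=cv2.minEnclosingCircle(c);print(cv2.boundingRect(c),u,rad,r)
for z in(.078,.085,.092):print(z,onz(f,u,z).round(4))
b,rb=blob(f["frame"],(105,150,60),(130,255,255),(315,205,365,255));print(rb,cv2.boundingRect(b),onz(f,rb[0],.034).round(4))
import pickle
T=pickle.load(open("f.pkl","rb"))["top"]
print("cross",cross(T,(277.75,218.75),f,u))
for z in(.08,.086,.092):print(onz(T,(277.75,218.75),z).round(4))
go(.545,.149,.13,-1.16)
E
```

```text
(260, 175, 45, 46) (281.83758544921875, 197.78662109375) 23.107614517211914 ((282.0, 197.5), (45.0, 44.0), 90.0)
0.078 [0.5453 0.1506 0.078 ]
0.085 [0.5465 0.149  0.085 ]
0.092 [0.5477 0.1475 0.092 ]
((342.0000305175781, 235.50003051757812), (12.020814895629883, 20.50609588623047), 45.0) (332, 225, 21, 22) [0.463  0.1502 0.034 ]
cross (array([0.54605871, 0.14936404, 0.08299831]), np.float64(0.0002592808564743037))
[0.5463 0.1493 0.08  ]
[0.5457 0.1493 0.086 ]
[0.5451 0.1493 0.092 ]
t 2.03 pos [0.5433 0.1467 0.2202] ang -0.862 q6 2.486 tilt [-0.  0. -1.] F [ 0.2  -0.55 -0.2 ] Tq [ 0.075 -0.022 -0.028]
xyz [-0.0006 -0.0029  0.0902] yaw 0.298
```

```bash
python3 -m pendant '[{"xyz":[-0.0005,-0.0035,0.03],"yaw":0.15},{"xyz":[-0.0005,-0.0035,0.06],"yaw":0.3},{"xyz":[-0.0005,-0.0035,0.09],"yaw":0.3},{"xyz":[-0.0005,-0.0035,0.09],"yaw":0.3},{"xyz":[-0.0005,-0.0035,0.09],"yaw":0.3},{"xyz":[-0.0005,-0.0035,0.09],"yaw":0.3}]' >/dev/null; python3 -c "
from h import *
go(.546,.149,.083,-1.16)"
```

```text
t 2.53 pos [0.5467 0.1498 0.132 ] ang -1.159 q6 2.789 tilt [ 0.001 -0.002 -1.   ] F [-0.05  0.23  0.08] Tq [ 0.169 -0.029  0.025]
xyz [0.0004 0.0011 0.049 ] yaw 0.001
```

```bash
python3 -m pendant '[{"xyz":[0,0.001,0.02],"yaw":0},{"xyz":[0,0.001,0.035],"yaw":0},{"xyz":[0,0.001,0.045],"yaw":0},{"xyz":[0,0.001,0.049],"yaw":0},{"xyz":[0,0.001,0.049],"yaw":0},{"xyz":[0,0.001,0.049],"yaw":0},{"xyz":[0,0.001,0.049],"yaw":0}]'; python3 - <<'E'
from h import *
go(.546,.149,.083,-1.16)
f=wrist();cv2.imwrite("pics/w2.png",f["frame"])
E
```

```text
time_s: 3.12
ee_pos: [0.5456, 0.15, 0.0822]
orientation: [-2.627, 1.721, -0.002]
contact_force: [0.2, -0.2, -0.1]
width: 0.0885
grasp_force: 0.0
t 3.12 pos [0.5456 0.15   0.0822] ang -1.16 q6 2.79 tilt [ 0.001 -0.002 -1.   ] F [ 0.23 -0.16 -0.12] Tq [ 0.092 -0.027 -0.024]
xyz [ 0.0011 -0.     -0.0008] yaw 0.0
```

View pics/w2.png

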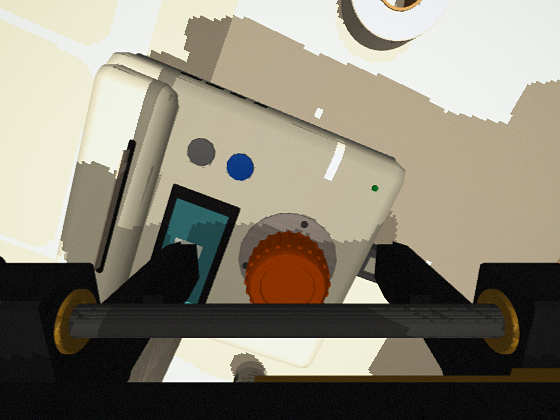

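The knob (288,275) sits midway between the fingertips (about 190 and 385). Closing on it.

```bash
python3 -m pendant '[{"xyz":[0,0,0],"yaw":0},{"xyz":[0,0,0],"yaw":0},{"xyz":[0,0,0],"yaw":0},{"xyz":[0,0,0],"yaw":0},{"xyz":[0,0,0],"yaw":0},{"xyz":[0,0,0],"yaw":0},{"xyz":[0,0,0],"yaw":0},{"xyz":[0,0,0],"yaw":0},{"xyz":[0,0,0],"yaw":0},{"xyz":[0,0,0],"yaw":0},{"xyz":[0,0,0],"yaw":0},{"xyz":[0,0,0],"yaw":0}]' 0; python3 -c "
from h import *
go(.546,.149,.083,-1.16)"
```

```text
time_s: 4.17
ee_pos: [0.5451, 0.15, 0.0811]
orientation: [-2.627, 1.722, -0.0]
contact_force: [2.7, 1.4, -0.4]
width: 0.0371
grasp_force: 30.0
t 4.17 pos [0.5451 0.15   0.0811] ang -1.16 q6 2.79 tilt [ 0. -0. -1.] F [ 2.73  1.43 -0.39] Tq [ 0.296 -0.221 -0.009]
xyz [ 0.0013 -0.0004 -0.0019] yaw -0.0
```

```bash
python3 -m pendant '[{"xyz":[0,0,-0.001],"yaw":0},{"xyz":[0,0,-0.002],"yaw":0},{"xyz":[0,0,-0.003],"yaw":0},{"xyz":[0,0,-0.003],"yaw":0},{"xyz":[0,0,-0.003],"yaw":0}]'; python3 -c "
from h import *
go(.546,.149,.083,-1.16)"
```

```text
time_s: 4.58
ee_pos: [0.5451, 0.15, 0.0839]
orientation: [-2.628, 1.722, -0.0]
contact_force: [4.6, 1.6, -7.4]
width: 0.0375
grasp_force: 30.0
t 4.58 pos [0.5451 0.15   0.0839] ang -1.16 q6 2.79 tilt [-0. -0. -1.] F [ 4.61  1.57 -7.38] Tq [ 0.425 -0.797  0.049]
xyz [ 0.0013 -0.0004  0.0009] yaw -0.0
```

```bash
for i in 1; do python3 -m pendant '[{"xyz":[0,0,-0.0005],"yaw":0},{"xyz":[0,0,-0.001],"yaw":0},{"xyz":[0,0,-0.001],"yaw":0},{"xyz":[0,0,-0.001],"yaw":0}]'; done; python3 -m pendant '[{"xyz":[0,0,-0.0005],"yaw":0},{"xyz":[0,0,-0.0005],"yaw":0},{"xyz":[0,0,-0.0005],"yaw":0}]'
```

```text
time_s: 4.92
ee_pos: [0.5451, 0.15, 0.085]
orientation: [-2.627, 1.722, -0.0]
contact_force: [4.6, 2.1, -8.4]
width: 0.0368
grasp_force: 30.0
time_s: 5.17
ee_pos: [0.5451, 0.15, 0.0855]
orientation: [-2.627, 1.722, -0.0]
contact_force: [4.2, 1.7, -7.6]
width: 0.0374
grasp_force: 30.0
```

```bash
python3 -m pendant '[{"xyz":[0,0,-0.0005],"yaw":0},{"xyz":[0,0,-0.0005],"yaw":0},{"xyz":[0,0,-0.0005],"yaw":0}]' | grep -E "pos|force"; python3 -m pendant '[{"xyz":[0,0,-0.0005],"yaw":0},{"xyz":[0,0,-0.0005],"yaw":0},{"xyz":[0,0,-0.0005],"yaw":0}]' | grep -E "pos|force"
```

```text
ee_pos: [0.5451, 0.15, 0.086]
contact_force: [5.1, 1.4, -8.6]
grasp_force: 30.0
ee_pos: [0.5451, 0.15, 0.0864]
contact_force: [4.9, 2.2, -8.2]
grasp_force: 30.0
```

```bash
python3 -m pendant '[{"xyz":[0,0,-0.0005],"yaw":0},{"xyz":[0,0,-0.0005],"yaw":0},{"xyz":[0,0,-0.0005],"yaw":0}]' | grep -E "pos|force"; 
```

```text
ee_pos: [0.5451, 0.15, 0.0869]
contact_force: [4.4, 2.8, -9.4]
grasp_force: 30.0
```

```bash
python3 -m pendant '[{"xyz":[0,0,-0.0005],"yaw":0},{"xyz":[0,0,-0.0005],"yaw":0},{"xyz":[0,0,-0.0005],"yaw":0}]' | grep -E "pos|force"; 
```

```text
ee_pos: [0.5451, 0.15, 0.0874]
contact_force: [5.2, 1.4, -8.7]
grasp_force: 30.0
```

```bash
python3 -m pendant '[{"xyz":[0,0,-0.0005],"yaw":0},{"xyz":[0,0,-0.0005],"yaw":0},{"xyz":[0,0,-0.0005],"yaw":0}]' | grep -E "pos|force"; 
```

```text
ee_pos: [0.5451, 0.15, 0.0879]
contact_force: [4.9, 1.4, -8.5]
grasp_force: 30.0
```

```bash
python3 -m pendant '[{"xyz":[0,0,-0.0005],"yaw":0},{"xyz":[0,0,-0.0005],"yaw":0},{"xyz":[0,0,-0.0005],"yaw":0}]' | grep -E "pos|force"; 
```

```text
ee_pos: [0.5451, 0.15, 0.0884]
contact_force: [5.5, 2.5, -9.0]
grasp_force: 30.0
```

```bash
python3 -m pendant '[{"xyz":[0,0,-0.0005],"yaw":0},{"xyz":[0,0,-0.0005],"yaw":0},{"xyz":[0,0,-0.0005],"yaw":0}]' | grep -E "pos|force"; 
```

```text
ee_pos: [0.5451, 0.15, 0.0889]
contact_force: [4.5, 2.6, -9.1]
grasp_force: 30.0
```

```bash
python3 -m pendant '[{"xyz":[0,0,-0.0005],"yaw":0},{"xyz":[0,0,-0.0005],"yaw":0},{"xyz":[0,0,-0.0005],"yaw":0}]' | grep -E "pos|force"; 
```

```text
ee_pos: [0.5451, 0.15, 0.0893]
contact_force: [6.0, 2.0, -9.1]
grasp_force: 30.0
```

```bash
python3 -m pendant '[{"xyz":[0,0,-0.0005],"yaw":0},{"xyz":[0,0,-0.0005],"yaw":0},{"xyz":[0,0,-0.0005],"yaw":0}]' | grep -E "pos|force"; 
```

```text
ee_pos: [0.5451, 0.15, 0.0898]
contact_force: [5.5, 2.2, -9.4]
grasp_force: 30.0
```

```bash
python3 -m pendant '[{"xyz":[0,0,-0.0005],"yaw":0},{"xyz":[0,0,-0.0005],"yaw":0},{"xyz":[0,0,-0.0005],"yaw":0}]' | grep -E "pos|force"; 
```

```text
ee_pos: [0.5451, 0.15, 0.0901]
contact_force: [6.5, 2.0, -11.2]
grasp_force: 30.0
```

Thread underside met at about 8.9 mm (force 11.2 N against a 9.2 N spring). That leaves about 0.95 rad to the thread start, then 2.0 rad to the stop. Turning anticlockwise now while rising with the pitch.

```bash
python3 -m pendant '[{"xyz":[0,0,-0.0003],"yaw":0},{"xyz":[0,0,-0.0004],"yaw":-0.06},{"xyz":[0,0,-0.0005],"yaw":-0.12},{"xyz":[0,0,-0.0007],"yaw":-0.18},{"xyz":[0,0,-0.0008],"yaw":-0.24},{"xyz":[0,0,-0.0008],"yaw":-0.24},{"xyz":[0,0,-0.0008],"yaw":-0.24}]'|grep -E "pos|force"; python3 -c "
from h import *
go(.546,.149,.083,-1.16)"
```

```text
ee_pos: [0.5452, 0.1501, 0.0907]
contact_force: [7.8, 2.1, -13.2]
grasp_force: 30.0
t 8.25 pos [0.5452 0.1501 0.0907] ang -0.92 q6 2.55 tilt [-0. -0. -1.] F [  7.84   2.1  -13.19] Tq [ 0.549 -1.173  0.045]
xyz [0.0013 0.     0.0077] yaw 0.24
```

```bash
python3 -m pendant '[{"xyz":[0.0005,-0.0006,0],"yaw":0},{"xyz":[0.0005,-0.0006,-0.0001],"yaw":-0.06},{"xyz":[0.0005,-0.0006,-0.0003],"yaw":-0.12},{"xyz":[0.0005,-0.0006,-0.0004],"yaw":-0.18},{"xyz":[0.0005,-0.0006,-0.0005],"yaw":-0.24},{"xyz":[0.0005,-0.0006,-0.0005],"yaw":-0.24},{"xyz":[0.0005,-0.0006,-0.0005],"yaw":-0.24}]'|grep -E "pos|force"; python3 -c "
from h import *
go(.546,.149,.083,-1.16)"
```

```text
ee_pos: [0.5454, 0.1502, 0.0912]
contact_force: [4.2, 3.8, -11.4]
grasp_force: 30.0
t 8.83 pos [0.5454 0.1502 0.0912] ang -0.68 q6 2.31 tilt [-0.001  0.    -1.   ] F [  4.21   3.76 -11.37] Tq [ 0.582 -0.701  0.026]
xyz [0.0012 0.0005 0.0082] yaw 0.48
```

```bash
python3 -m pendant '[{"xyz":[0,-0.0006,-0.0001],"yaw":0},{"xyz":[0,-0.0006,-0.0003],"yaw":-0.06},{"xyz":[0,-0.0006,-0.0004],"yaw":-0.12},{"xyz":[0,-0.0006,-0.0006],"yaw":-0.18},{"xyz":[0,-0.0006,-0.0007],"yaw":-0.24},{"xyz":[0,-0.0006,-0.0007],"yaw":-0.24},{"xyz":[0,-0.0006,-0.0007],"yaw":-0.24}]'|grep -E "pos|force"; python3 -c "
from h import *
go(.546,.149,.083,-1.16)"
```

```text
ee_pos: [0.5455, 0.1504, 0.0918]
contact_force: [3.5, 1.1, -14.3]
grasp_force: 30.0
t 9.42 pos [0.5455 0.1504 0.0918] ang -0.442 q6 2.072 tilt [-0.002  0.001 -1.   ] F [  3.51   1.09 -14.33] Tq [ 0.369 -0.504  0.036]
xyz [0.001  0.001  0.0088] yaw 0.718
```

```bash
python3 -m pendant '[{"xyz":[0,0,-0.0001],"yaw":-0.06},{"xyz":[0,0,-0.0002],"yaw":-0.12},{"xyz":[0,0,-0.0004],"yaw":-0.18},{"xyz":[0,0,-0.0005],"yaw":-0.24},{"xyz":[0,0,-0.0006],"yaw":-0.3},{"xyz":[0,0,-0.0008],"yaw":-0.36},{"xyz":[0,0,-0.0008],"yaw":-0.36},{"xyz":[0,0,-0.0008],"yaw":-0.36}]'|grep -E "pos|force"; python3 -c "
from h import *
go(.546,.149,.083,-1.16)"
```

```text
ee_pos: [0.5456, 0.1506, 0.0927]
contact_force: [3.2, 3.2, -18.0]
grasp_force: 30.0
t 10.08 pos [0.5456 0.1506 0.0927] ang -0.083 q6 1.714 tilt [-0.002 -0.    -1.   ] F [  3.2    3.24 -18.  ] Tq [ 0.607 -0.488 -0.013]
xyz [0.0006 0.0015 0.0097] yaw 1.077
```

```bash
python3 -m pendant '[{"xyz":[0,0,0.0002],"yaw":-0.06},{"xyz":[0,0,0.0002],"yaw":-0.12},{"xyz":[0,0,0.0002],"yaw":-0.18},{"xyz":[0,0,0.0002],"yaw":-0.24},{"xyz":[0,0,0.0002],"yaw":-0.3},{"xyz":[0,0,0.0002],"yaw":-0.3},{"xyz":[0,0,0.0002],"yaw":-0.3}]'|grep -E "pos|force"; python3 -c "
from h import *
go(.546,.149,.083,-1.16)"
```

```text
ee_pos: [0.5456, 0.1508, 0.0931]
contact_force: [0.2, 4.8, -11.8]
grasp_force: 30.0
t 10.67 pos [0.5456 0.1508 0.0931] ang 0.216 q6 1.414 tilt [-0.001 -0.001 -1.   ] F [  0.24   4.77 -11.82] Tq [ 0.86  -0.017  0.043]
xyz [-0.      0.0018  0.0101] yaw 1.376
```

```bash
python3 -m pendant '[{"xyz":[0,0,0.0004],"yaw":0},{"xyz":[0,0,0.0008],"yaw":0},{"xyz":[0,0,0.0012],"yaw":0},{"xyz":[0,0,0.0012],"yaw":0},{"xyz":[0,0,0.0012],"yaw":0}]'|grep -E "pos|force"; python3 -m pendant '[{"xyz":[0,0,0.0004],"yaw":0},{"xyz":[0,0,0.0004],"yaw":0},{"xyz":[0,0,0.0004],"yaw":0}]'|grep -E "pos|force"
```

```text
ee_pos: [0.5456, 0.1507, 0.0922]
contact_force: [-0.5, 4.7, -9.7]
grasp_force: 30.0
ee_pos: [0.5456, 0.1507, 0.0918]
contact_force: [-1.1, 5.6, -9.8]
grasp_force: 30.0
```

```bash
python3 -m pendant '[{"xyz":[0,0,0.0002],"yaw":0},{"xyz":[0,0,0.0004],"yaw":0},{"xyz":[0,0,0.0004],"yaw":0}]'|grep -E "pos|force"; python3 -m pendant '[{"xyz":[0,0,0.0002],"yaw":0},{"xyz":[0,0,0.0004],"yaw":0},{"xyz":[0,0,0.0004],"yaw":0}]'|grep -E "pos|force"
```

```text
ee_pos: [0.5456, 0.1507, 0.0915]
contact_force: [-1.3, 5.4, -7.7]
grasp_force: 30.0
ee_pos: [0.5457, 0.1508, 0.0914]
contact_force: [-2.5, 5.3, -5.8]
grasp_force: 30.0
```

The thread is holding the screw: force falls as I lower at 10.3 mm. About 1.6 rad to the stop. I'll turn 1.2 rad following the pitch, then creep.

```bash
python3 -m pendant '[{"xyz":[-0.0001,-0.0007,-0.0004],"yaw":0},{"xyz":[-0.0001,-0.0007,-0.0006],"yaw":-0.1},{"xyz":[-0.0001,-0.0007,-0.0008],"yaw":-0.2},{"xyz":[-0.0001,-0.0007,-0.0011],"yaw":-0.3},{"xyz":[-0.0001,-0.0007,-0.0013],"yaw":-0.4},{"xyz":[-0.0001,-0.0007,-0.0015],"yaw":-0.5},{"xyz":[-0.0001,-0.0007,-0.0017],"yaw":-0.6},{"xyz":[-0.0001,-0.0007,-0.0017],"yaw":-0.6},{"xyz":[-0.0001,-0.0007,-0.0017],"yaw":-0.6}]'|grep -E "pos|force"; python3 -c "
from h import *
go(.546,.149,.083,-1.16)"
```

```text
ee_pos: [0.5455, 0.1511, 0.0927]
contact_force: [-2.6, 3.6, -5.7]
grasp_force: 30.0
t 12.58 pos [0.5455 0.1511 0.0927] ang 0.815 q6 0.817 tilt [-0.    -0.001 -1.   ] F [-2.63  3.6  -5.68] Tq [0.58  0.441 0.009]
xyz [-0.0012  0.0019  0.0097] yaw 1.975
```

```bash
python3 -m pendant '[{"xyz":[0.0002,-0.0006,-0.0003],"yaw":-0.08},{"xyz":[0.0002,-0.0006,-0.0005],"yaw":-0.16},{"xyz":[0.0002,-0.0006,-0.0007],"yaw":-0.24},{"xyz":[0.0002,-0.0006,-0.0009],"yaw":-0.32},{"xyz":[0.0002,-0.0006,-0.0011],"yaw":-0.4},{"xyz":[0.0002,-0.0006,-0.0013],"yaw":-0.48},{"xyz":[0.0002,-0.0006,-0.0015],"yaw":-0.56},{"xyz":[0.0002,-0.0006,-0.0016],"yaw":-0.6},{"xyz":[0.0002,-0.0006,-0.0016],"yaw":-0.6},{"xyz":[0.0002,-0.0006,-0.0016],"yaw":-0.6}]'|grep -E "pos|force"; python3 -c "
from h import *
go(.546,.149,.083,-1.16)"
```

```text
ee_pos: [0.5451, 0.1514, 0.094]
contact_force: [-5.7, 1.3, -7.0]
grasp_force: 30.0
t 13.42 pos [0.5451 0.1514 0.094 ] ang 1.416 q6 0.217 tilt [-0.001 -0.001 -1.   ] F [-5.68  1.33 -6.98] Tq [0.116 0.566 0.005]
xyz [-0.0022  0.0013  0.011 ] yaw 2.576
```

```bash
python3 -m pendant '[{"xyz":[-0.0001,-0.0007,-0.0001],"yaw":-0.04},{"xyz":[-0.0001,-0.0007,-0.0002],"yaw":-0.08},{"xyz":[-0.0001,-0.0007,-0.0003],"yaw":-0.12},{"xyz":[-0.0001,-0.0007,-0.0003],"yaw":-0.15},{"xyz":[-0.0001,-0.0007,-0.0003],"yaw":-0.15}]'|grep -E "pos|force"; python3 -c "
from h import *
go(.546,.149,.083,-1.16)"
```

```text
ee_pos: [0.545, 0.1514, 0.0944]
contact_force: [-3.0, 1.4, -6.8]
grasp_force: 30.0
t 13.83 pos [0.545  0.1514 0.0944] ang 1.568 q6 0.065 tilt [-0.  0. -1.] F [-2.99  1.41 -6.8 ] Tq [0.192 0.258 0.002]
xyz [-0.0024  0.001   0.0114] yaw 2.728
```

```bash
python3 -m pendant '[{"xyz":[0,0,-0.0001],"yaw":-0.03},{"xyz":[0,0,-0.0001],"yaw":-0.05},{"xyz":[0,0,-0.0001],"yaw":-0.05}]'|grep -E "pos|force"; python3 -c "
from h import *
go(.546,.149,.083,-1.16)"
```

```text
ee_pos: [0.5449, 0.1514, 0.0945]
contact_force: [-3.0, 0.7, -7.1]
grasp_force: 30.0
t 14.08 pos [0.5449 0.1514 0.0945] ang 1.619 q6 0.014 tilt [-0.  0. -1.] F [-2.95  0.69 -7.08] Tq [0.048 0.293 0.017]
xyz [-0.0025  0.001   0.0115] yaw 2.779
```

```bash
python3 -m pendant '[{"xyz":[0,0,-0.0001],"yaw":-0.03},{"xyz":[0,0,-0.0001],"yaw":-0.05},{"xyz":[0,0,-0.0001],"yaw":-0.05}]'|grep -E "pos|force"; python3 -c "
from h import *
go(.546,.149,.083,-1.16)"
```

```text
ee_pos: [0.5449, 0.1514, 0.0947]
contact_force: [-2.9, -0.4, -6.7]
grasp_force: 30.0
t 14.33 pos [0.5449 0.1514 0.0947] ang 1.669 q6 -0.037 tilt [-0. -0. -1.] F [-2.95 -0.45 -6.69] Tq [-0.059  0.367  0.034]
xyz [-0.0025  0.0009  0.0117] yaw 2.829
```

```bash
python3 -m pendant '[{"xyz":[0,0,0.0004],"yaw":0},{"xyz":[0,0,0.0007],"yaw":0},{"xyz":[0,0,0.0007],"yaw":0}]'|grep -E "pos|force"; python3 -m pendant '[{"xyz":[0,0,0],"yaw":0},{"xyz":[0,0,0],"yaw":0},{"xyz":[0,0,0],"yaw":0},{"xyz":[0,0,0],"yaw":0},{"xyz":[0,0,0],"yaw":0},{"xyz":[0,0,0],"yaw":0},{"xyz":[0,0,0],"yaw":0}]' 0.075;  python3 - <<'E'
from h import *
go(.546,.149,.25,1.669)
f=wrist();cv2.imwrite("pics/w3.png",f["frame"])
E
```

```text
ee_pos: [0.5449, 0.1515, 0.0945]
contact_force: [-4.1, -1.3, 0.2]
grasp_force: 30.0
time_s: 15.17
ee_pos: [0.545, 0.1516, 0.0939]
orientation: [2.109, 2.328, 0.0]
contact_force: [0.0, -0.3, -0.4]
width: 0.0749
grasp_force: 0.0
t 15.17 pos [0.545  0.1516 0.0939] ang 1.67 q6 -0.037 tilt [-0.  0. -1.] F [ 0.03 -0.28 -0.41] Tq [-0.005 -0.174  0.048]
xyz [-0.0027  0.0008 -0.1561] yaw 0.001
```

View pics/w3.png

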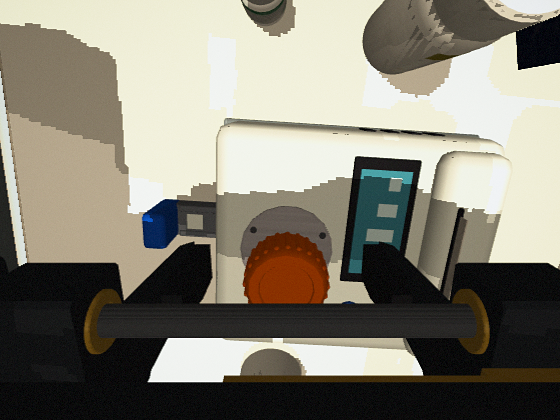

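The screw stayed up at the same place relative to the gripper, and the force went to 0 N with nothing held. Rising clear, then checking the knob height with the fixed cameras.

```bash
python3 -m pendant '[{"xyz":[0,0,-0.02],"yaw":0},{"xyz":[0,0,-0.05],"yaw":0},{"xyz":[0,0,-0.08],"yaw":0},{"xyz":[0,0,-0.08],"yaw":0}]' 0.06|grep -E "pos|force";  python3 - <<'E'
from h import *
go(.440,.149,.17,3.14)
E
```

```text
ee_pos: [0.5469, 0.1519, 0.1793]
contact_force: [-0.2, -0.3, 0.0]
grasp_force: 0.0
t 15.55 pos [0.5469 0.1519 0.1793] ang 1.67 q6 -0.037 tilt [-0.    0.01 -1.  ] F [-0.16 -0.31  0.02] Tq [-0.082 -0.073 -0.057]
xyz [ 0.0077 -0.1068  0.0083] yaw -1.47
```

```bash
python3 -m pendant '[{"xyz":[0.008,-0.03,0.008],"yaw":-0.12},{"xyz":[0.008,-0.06,0.008],"yaw":-0.24},{"xyz":[0.008,-0.09,0.008],"yaw":-0.36},{"xyz":[0.008,-0.107,0.008],"yaw":-0.48},{"xyz":[0.008,-0.107,0.008],"yaw":-0.6},{"xyz":[0.008,-0.107,0.008],"yaw":-0.72},{"xyz":[0.008,-0.107,0.008],"yaw":-0.84},{"xyz":[0.008,-0.107,0.008],"yaw":-0.96},{"xyz":[0.008,-0.107,0.008],"yaw":-1.08},{"xyz":[0.008,-0.107,0.008],"yaw":-1.2},{"xyz":[0.008,-0.107,0.008],"yaw":-1.32},{"xyz":[0.008,-0.107,0.008],"yaw":-1.44}]' 0.06|grep -E "pos|force";  python3 -m pendant '[{"xyz":[0,0,0],"yaw":-0.03},{"xyz":[0,0,0],"yaw":-0.03}]'|grep pos; python3 - <<'E'
from h import *
go(.469,.149,.038,3.14)
f=wrist();s=robot.grab_frame("scene");t=robot.grab_frame("top")
cv2.imwrite("pics/c4.png",np.hstack([cv2.resize(f["frame"],(400,300)),cv2.resize(s["frame"],(400,300))]))
for n,F,roi in(("w",f,(100,60,460,300)),("s",s,(255,170,320,240)),("t",t,(255,190,305,240))):
  try:
    c,r=blob(F["frame"],(3,130,60),(18,255,255),roi);print(n,r,cv2.boundingRect(c),cv2.contourArea(c))
  except Exception as e:print(n,e)
b,rb=blob(f["frame"],(105,150,60),(130,255,255),(150,100,420,330));print("block",rb,cv2.boundingRect(b),onz(f,rb[0],.052))
E
```

```text
ee_pos: [0.4375, 0.149, 0.1655]
contact_force: [-0.4, -0.2, 0.0]
grasp_force: 0.0
ee_pos: [0.4375, 0.149, 0.1655]
t 16.72 pos [0.4375 0.149  0.1655] ang 3.141 q6 -1.499 tilt [ 0. -0. -1.] F [-1.3   0.53 -0.1 ] Tq [ 0.017 -0.144  0.003]
xyz [-3.160e-02  1.000e-04  1.275e-01] yaw 0.001
w ((129.5, 299.0), (1.0, 0.0), 180.0) (129, 299, 2, 1) 0.0
s ((284.5, 212.0), (10.0, 5.0), 90.0) (282, 207, 6, 11) 33.5
t ((278.0, 218.5), (15.0, 16.0), 90.0) (270, 211, 17, 16) 181.0
block ((285.0, 239.0), (14.0, 24.0), 90.0) (273, 232, 25, 15) [0.4676543  0.14719507 0.052     ]
```

View pics/c4.png

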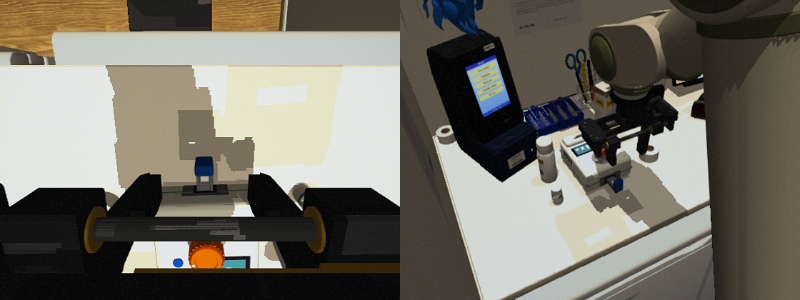

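The wrist view shows the blue block at (285,239), centred between the fingertips. Moving over it and down.

```bash
python3 -m pendant '[{"xyz":[-0.031,-0.001,0.02],"yaw":0},{"xyz":[-0.031,-0.001,0.05],"yaw":0},{"xyz":[-0.031,-0.001,0.08],"yaw":0},{"xyz":[-0.031,-0.001,0.105],"yaw":0},{"xyz":[-0.031,-0.001,0.12],"yaw":0},{"xyz":[-0.031,-0.001,0.127],"yaw":0},{"xyz":[-0.031,-0.001,0.127],"yaw":0},{"xyz":[-0.031,-0.001,0.127],"yaw":0}]'|grep -E "pos|force"; python3 -m pendant '[{"xyz":[0,0,0],"yaw":0},{"xyz":[0,0,0],"yaw":0},{"xyz":[0,0,0],"yaw":0},{"xyz":[0,0,0],"yaw":0},{"xyz":[0,0,0],"yaw":0},{"xyz":[0,0,0],"yaw":0},{"xyz":[0,0,0],"yaw":0},{"xyz":[0,0,0],"yaw":0},{"xyz":[0,0,0],"yaw":0}]' 0
```

```text
ee_pos: [0.469, 0.148, 0.0393]
contact_force: [1.0, 0.5, -0.0]
grasp_force: 0.0
time_s: 18.28
ee_pos: [0.4687, 0.1481, 0.0391]
orientation: [0.002, 3.141, 0.0]
contact_force: [-0.5, 3.4, 2.9]
width: 0.0221
grasp_force: 30.0
```

```bash
python3 -m pendant '[{"xyz":[0.0005,0,0],"yaw":0},{"xyz":[0.001,0,0],"yaw":0},{"xyz":[0.001,0,0],"yaw":0}]'|grep -E "pos|force"; python3 -m pendant '[{"xyz":[0.001,0,0],"yaw":0},{"xyz":[0.001,0,0],"yaw":0},{"xyz":[0.001,0,0],"yaw":0}]'|grep -E "pos|force"
```

```text
ee_pos: [0.468, 0.1481, 0.0391]
contact_force: [1.2, 2.6, 2.1]
grasp_force: 30.0
ee_pos: [0.4667, 0.148, 0.0391]
contact_force: [1.0, 3.4, 5.3]
grasp_force: 30.0
```

Free, with no more than drag. Drawing it out 36 mm, then creeping to the stop.

```bash
python3 -m pendant '[{"xyz":[0.003,0,0],"yaw":0},{"xyz":[0.006,0,0],"yaw":0},{"xyz":[0.010,0,0],"yaw":0},{"xyz":[0.014,0,0],"yaw":0},{"xyz":[0.018,0,0],"yaw":0},{"xyz":[0.022,0,0],"yaw":0},{"xyz":[0.026,0,0],"yaw":0},{"xyz":[0.030,0,0],"yaw":0},{"xyz":[0.033,0,0],"yaw":0},{"xyz":[0.035,0,0],"yaw":0},{"xyz":[0.035,0,0],"yaw":0}]'|grep -E "pos|force"; python3 -m pendant '[{"xyz":[0.001,0,0],"yaw":0},{"xyz":[0.002,0,0],"yaw":0},{"xyz":[0.002,0,0],"yaw":0}]'|grep -E "pos|force"
```

```text
ee_pos: [0.4311, 0.1469, 0.039]
contact_force: [-0.1, -7.2, 7.7]
grasp_force: 30.0
ee_pos: [0.4295, 0.1469, 0.039]
contact_force: [1.6, -6.4, 6.6]
grasp_force: 30.0
```

```bash
python3 -m pendant '[{"xyz":[0.0005,-0.0005,0],"yaw":0},{"xyz":[0.001,-0.0005,0],"yaw":0},{"xyz":[0.001,-0.0005,0],"yaw":0}]'|grep -E "pos|force"; python3 -m pendant '[{"xyz":[0,0,0],"yaw":0},{"xyz":[0,0,0],"yaw":0},{"xyz":[0,0,0],"yaw":0},{"xyz":[0,0,0],"yaw":0},{"xyz":[0,0,0],"yaw":0}]' 0.05|grep -E "pos|force"; python3 -m pendant '[{"xyz":[0,0,-0.03],"yaw":0},{"xyz":[0,0,-0.07],"yaw":0},{"xyz":[0,0,-0.11],"yaw":0},{"xyz":[0,0,-0.15],"yaw":0},{"xyz":[0,0,-0.17],"yaw":0},{"xyz":[0,0,-0.17],"yaw":0}]'; python3 - <<'E'
from h import *
go(.35,-.25,.25,3.14)
E
```

```text
ee_pos: [0.4287, 0.1468, 0.039]
contact_force: [1.9, -3.7, 5.6]
grasp_force: 30.0
ee_pos: [0.4283, 0.1475, 0.0387]
contact_force: [0.2, -0.4, -0.6]
grasp_force: 0.0
time_s: 21.12
ee_pos: [0.4299, 0.1477, 0.213]
orientation: [0.002, 3.133, 0.001]
contact_force: [0.8, 0.2, -0.0]
width: 0.05
grasp_force: 0.0
t 21.12 pos [0.4299 0.1477 0.213 ] ang 3.14 q6 -1.5 tilt [-0.008  0.001 -1.   ] F [ 0.83  0.19 -0.03] Tq [ 0.033 -0.17  -0.005]
xyz [ 0.079  -0.3978 -0.0379] yaw 0.0
```

Drawn 40 mm and released. Moving aside for a clear check from both cameras.

```bash
python3 -m pendant '[{"xyz":[0.02,-0.1,-0.038],"yaw":0},{"xyz":[0.04,-0.2,-0.038],"yaw":0},{"xyz":[0.06,-0.3,-0.038],"yaw":0},{"xyz":[0.08,-0.4,-0.038],"yaw":0},{"xyz":[0.08,-0.4,-0.038],"yaw":0},{"xyz":[0.08,-0.4,-0.038],"yaw":0},{"xyz":[0.08,-0.4,-0.038],"yaw":0},{"xyz":[0.08,-0.4,-0.038],"yaw":0},{"xyz":[0.08,-0.4,-0.038],"yaw":0},{"xyz":[0.08,-0.4,-0.038],"yaw":0},{"xyz":[0.08,-0.4,-0.038],"yaw":0},{"xyz":[0.08,-0.4,-0.038],"yaw":0}]' |grep -E "pos|force"; python3 - <<'E'
from h import *
import pickle
old=pickle.load(open("f.pkl","rb"));fs={n:robot.grab_frame(n) for n in("scene","top")}
def cen(F,roi):
    h=cv2.inRange(cv2.cvtColor(F["frame"],cv2.COLOR_BGR2HSV),(3,130,60),(18,255,255));x0,y0,x1,y1=roi
    m=cv2.moments(h[y0:y1,x0:x1],True);return np.array([m["m10"]/m["m00"]+x0,m["m01"]/m["m00"]+y0]),m["m00"]
for k in(old,fs):
    a,n1=cen(k["top"],(255,195,305,240));b,n2=cen(k["scene"],(255,185,310,240));print(a,n1,b,n2,cross(k["top"],a,k["scene"],b))
S=fs["scene"]["frame"];cv2.imwrite("pics/s5.png",np.hstack([cv2.resize(S[150:310,170:380],(400,305),interpolation=2),cv2.resize(fs["top"]["frame"][150:300,180:376],(400,305),interpolation=2)]))
E
```

```text
ee_pos: [0.3472, -0.2533, 0.2456]
contact_force: [0.1, 0.2, -0.2]
grasp_force: 0.0
[278.06857143 218.66857143] 175.0 [281.95601173 211.91788856] 341.0 (array([0.54632272, 0.1485864 , 0.08096035]), np.float64(0.00010901163117831055))
[277.34895833 218.36458333] 192.0 [281.85526316 206.8       ] 380.0 (array([0.54536327, 0.14969381, 0.09418261]), np.float64(0.0008387607958567238))
```

View pics/s5.png

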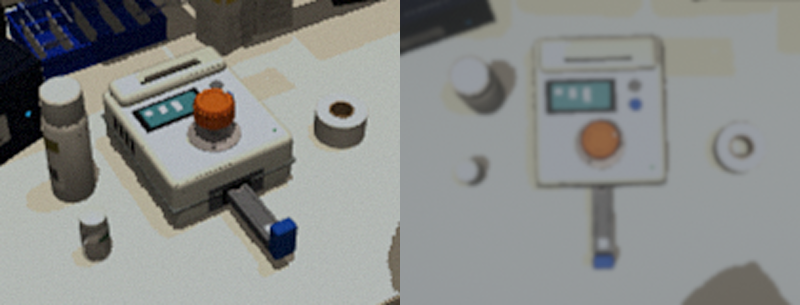

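Knob up, by two estimates: 13.2 mm from the cameras and 13.4–13.6 mm from the tool (12.6 needed). The tray is fully out, the tub, vial and roll have not moved, and the arm is clear. Handing in.

```bash
python3 -c "
from station import robot
print(robot.sign_off())"
```

```text
the job is handed in; nothing more can be done
None
```

I handed the job in with the lock screw parked by itself about 13.4 mm up (12.6 mm needed, 14 mm at the stop), the tray drawn out about 40 mm, and the tub, vial and label roll looking unmoved in the final pictures; the hand-in returned no verdict.

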